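# Load, pin and hold a bookbinder's clamshell seal press

### The job

Load the bookbinder's clamshell press: lay the dark wooden roundel on the centre of its lower board and the brass die centred on top of it, setting each down without dropping it, then swing the lid fully shut. Push the wooden-handled steel pin fully home through the hole in the front post into the lid's bar, and let go of it. Finish with the hand pressing down on top of the lid with about 10 N, and still be pressing when the program ends; leave everything else on the bench where it is.

Things in the scene. Friction and masses are not known exactly. Their poses are not given: they have to be found in the camera images.
- press: Fixed wooden clamshell press (sizes in mm, here and below). Origin on the bench below the lower board's centre; x points from the front post to the hinge (away from the robot at yaw 0), y left, z up. Lower board: x -87 to +95, 150 wide (y), 15 thick, open on both sides. On its front edge an aluminium post: x -87 to -75, 50 wide, top 80 above the bench, with a hole along x.
- plate_centre (a point): Centre of the lower board's upper face (15 above the bench), shown by an inlaid ring 64 in diameter: where the stack goes. Axes as the press.
- post_hole (a point): Centre of the 14 mm hole at the post's front (outer) face, 57 above the bench. Axes as the press: the pin goes in along +x. With the lid shut the lid bar's hole lies in line, from 17 to 37 behind this point.
- lid_hinge (a point): Hinge axis of the lid (along the press's y), 80 behind the press origin and 41 above the bench. Two hinge blocks stand there, x 71 to 95 and y +-51 to +-73 of the press, 49 high.
- lid (a joint): Opening of the lid, rad: 0 fully shut (lid level over the lower board, 26 above it), growing as it opens upward, at most 1.9; 1.57 is upright. It starts open near upright. The hinge is stiff: the lid stays where it is left and needs about 0.9 N m at most (about 6 N at its free edge) to swing shut.
- lid_bar_top (a point): Middle of the outer (shut: upper) face of the bar at the lid's free edge, 140 from the hinge axis and 32 out; 73 above the bench when shut. A good place to push and press. The lid, 130 wide, 0.35 kg: a wooden plate 12 thick from 8 to 130 from the hinge axis, then an aluminium bar 130 to 150 from it, 32 tall (rising from the outer side) with a 14 mm hole along x.
- roundel: Dark wooden disc, 56 in diameter, 12 thick, lying flat on the bench; origin at the centre of its underside, z up. The larger of the two discs. About 30 g.
- die: Brass disc, 50 in diameter, 12 thick, lying flat; origin at the centre of its underside, z up. About 200 g.
- pin: Locking pin lying on the bench, about 80 g. Dark wooden grip block 40 long (x), 18 wide (y), 30 tall (z); a steel shank 10 in diameter, 45 long, with a chamfered end, sticks out of its +x face at mid height. Origin at the centre of the block's underside; the shank's axis is 15 above it. Home when the block's front face meets the post.
- pin_tip (a point): Tip of the shank: 65 ahead of the pin's origin along x and 15 up.
- paste_tub: White tub, 110 in diameter, 100 tall, a brush standing in it: bystander.
- glue_jar: Jar, 60 in diameter, 80 tall: bystander.
- spool: Light wooden thread spool, 40 in diameter, 45 tall: bystander.
- bone_folder: Flat white strip, 20 x 150 x 6: bystander.
- awl: Awl with a handle, 160 long, lying on the bench: bystander.
There are look-alikes about, which are no part of the job. Leave any green or pink look-alike of the press alone.

How it is judged:
On the way, in this order (a step that is already met when the one before it is completed fails the run):
1. the roundel lies centred on the lower board, let go (horizontal distance between roundel and plate_centre below 0.008 m and height (world z) of roundel between 0.012 and 0.018 m and angle between roundel's own z axis and vertical below 0.08 rad and contact force between the fingers and roundel below 0.1 N and linear speed of roundel below 0.03 m/s), for 0.2 s.
2. the die lies centred on the roundel, let go (horizontal distance between roundel and plate_centre below 0.008 m and height (world z) of roundel between 0.012 and 0.018 m and angle between each of roundel, die's own z axis and vertical below 0.08 rad and horizontal distance between die and roundel below 0.008 m and height (world z) of die between 0.024 and 0.03 m and contact force between the fingers and die below 0.1 N and linear speed of die below 0.03 m/s), for 0.2 s.
3. the lid is fully shut over the stack (value of joint lid below 0.02 rad and horizontal distance between roundel and plate_centre below 0.008 m and height (world z) of roundel between 0.012 and 0.018 m and angle between each of roundel, die's own z axis and vertical below 0.08 rad and horizontal distance between die and roundel below 0.008 m and height (world z) of die between 0.024 and 0.03 m), for 0.2 s.
4. the pin is home through post and bar (value of joint lid below 0.02 rad and x of pin_tip in the frame of post_hole above 0.035 m and y of pin_tip in the frame of post_hole between -0.007 and 0.007 m and z of pin_tip in the frame of post_hole between -0.007 and 0.007 m and angle between the x axis of pin and the x axis of press, either way round below 0.2 rad), for 0.2 s.
At the end, for the whole second after the job is handed in: Roundel flat on the lower board within 8 mm of its centre, die flat on the roundel within 8 mm of the roundel's centre, lid shut (under 0.02 rad), pin let go and within 10 mm of fully home in the post and the bar, the fingers pressing on the lid with more than 4 N throughout the last second (all of step 4 and horizontal distance between roundel and plate_centre below 0.008 m and height (world z) of roundel between 0.012 and 0.018 m and angle between each of roundel, die's own z axis and vertical below 0.08 rad and horizontal distance between die and roundel below 0.008 m and height (world z) of die between 0.024 and 0.03 m and contact force between the fingers and pin below 0.1 N and contact force between the fingers and lid above 4 N); the arm keeps its last pose, push and grip.
It fails at once if a disc is dropped (falls free by more than about 2 cm) ((contact force between each of the arm, anything else and roundel below 0.02 N and linear speed of roundel above 0.65 m/s) or (contact force between each of the arm, anything else and die below 0.02 N and linear speed of die above 0.65 m/s)).
It fails at once if a bystander is moved more than 3 cm (distance of any of paste_tub, glue_jar, spool, bone_folder, awl from where it was at the start of the episode above 0.03 m).
It also fails if it takes over 72 s, if anything falls off the work surface, if the arm or the gripper's body presses on something with over 40 N, if the wrist force passes 120 N, or if a joint passes its speed limit or range.

### The arm

A 7-joint arm with a two-finger parallel gripper is mounted at the origin on the work surface. World frame = base frame: x ahead of the robot, y to its left, z up, the work surface at z = 0. Lengths are in m, angles in rad, forces in N, time in s.
With the tool pointing down it reaches from about 0.425 to 0.95 m from the base axis. Payload 4.7 kg.
Tool frame: the origin (TCP) lies on the centre line of the jaws, within the pads' length; the fingertips stand robot.nose_length ahead of it and the grasp point (between the pads) lies 8 mm behind it (robot.nose_length is the distance from the TCP to the fingertips, in m); z points along the fingers, y is the line along which they close (so a half turn about z gives the same grasp; the last joint's range is limited). The gripper opens to 85 mm and grips with 20 to 120 N. Pads are 22 mm wide; open, the fingers measure 114 mm over their backs; the gripper's body (76 mm by 85 mm) begins 54 mm behind the grasp point. The pads swing forward as they close: fully open they stand 13 mm farther back than shut.
Start: joints at [-1.153, 0.469, -0.049, 1.532, 0.024, 1.141, -0.082], TCP at [0.292, 0.609, 0.242] pointing down, gripper open.
Joint ranges: [-2.59, 2.59], [-0.33, 1.99], [-1.39, 1.29], [0.1, 2.45], [-1.04, 4.18], [0.21, 1.99], [-2.66, 2.66]. Speed limits (rad/s): [2.57, 2.57, 3.14, 3.14, 3.14, 3.14, 3.14].

### API

Orientations are given as [roll, pitch, yaw] about the fixed x, y, z axes, in that order (R = Rz(yaw) Ry(pitch) Rx(roll)).
In Python, from plant import robot gives the robot as it stands. Calls block until the motion is done:
- robot.goto(position, orientation): joint-space move of the TCP to a pose.
- robot.move_straight(position, vel=0.15, attitude=None, contact_N=None): straight line of the TCP; attitude=None keeps the orientation; vel is the mean speed in m/s. With contact_N (N) it stops when the force on the tool has changed by that much, and returns True; else False.
- robot.move_joints(angles): joint-space move.
- robot.grip(opening, strength=None): opening from 0.0 (shut) to 1.0 (fully open); strength is the grip in N (None keeps the last); returns when the fingers have stopped.
- robot.sleep(seconds).
- robot.inverse_kinematics(position, orientation): joint angles nearest the present ones, or None.
- robot.sense(): the state.
- robot.grab_frame(name): name is "side" or "top"; returns a dict with "image" (400x640x3 uint8, red, green, blue), "range_z" (400x640 float32, m along the optical axis (not along the pixel's ray), 0 where there is no reading), "fx", "fy", "cx", "cy" (pixels), "R" (3x3) and "t" (3): a world point X has camera coordinates R X + t. Camera axes: x right, y down, z forward; pixel columns grow to the right and rows downward; lengths in m; the calibration is good to about 2 mm. A picture is of the moment at which its call begins.
A pose or a line that the arm cannot do raises robot.IKError and nothing moves.
- robot.close_job(): hands the job in; it is judged then, once.
The state is a dict: "t": time; "joint_pos": joint angles; "joint_velocities": joint speeds; "effort": joint torques, N m; "tcp_pos": TCP position; "tcp_rot": TCP orientation; "wrist_force": force on the tool from outside, world axes, zero at the start; "torque": the same for the moment, N m; "opening": opening from 0.0 (shut) to 1.0 (fully open); "gripper_force": force on a finger pad.
Only numpy, scipy, OpenCV 4.12 (cv2) and the standard library are available. Lean on these libraries where they do the work, as an engineer would, in place of code of your own. Each camera call takes 0.05 s, during which the arm holds its last target. There are 200 camera calls.

## Working session

There is one attempt and no reset: what is moved stays moved. The work goes in short steps, each a Python script; the robot and the scene stay as the last script left them, time stands still between calls to the robot, and variables do not carry over. Pictures are saved under pics/ and viewed, at most 10 in all, crops included, and the job is handed in when it is done.

```bash
ls; mkdir -p pics
cat > h.py <<'E'
import numpy as np, cv2
from plant import robot
def grab(n):
    f=robot.grab_frame(n); np.savez(f'{n}.npz',**f); return f
def ray(f,u,v,z):
    R=np.array(f['R']);t=np.array(f['t']);c=-R.T@t
    d=R.T@np.array([(u-f['cx'])/f['fx'],(v-f['cy'])/f['fy'],1]); return c+d*(z-c[2])/d[2]
def cloud(f):
    v,u=np.mgrid[:400,:640]; z=f['range_z']
    P=np.stack([(u-f['cx'])/f['fx']*z,(v-f['cy'])/f['fy']*z,z],-1)
    W=(P-f['t'])@f['R']; W[z==0]=np.nan; return W
def proj(f,X):
    p=f['R']@np.array(X)+f['t']; return p[0]/p[2]*f['fx']+f['cx'],p[1]/p[2]*f['fy']+f['cy']
E
python3 - <<'E'
from h import *
print(robot.nose_length, robot.sense())
for n in('top','side'):
    f=grab(n); cv2.imwrite(f'pics/{n}0.png',f['image'][...,::-1]); print(n,-f['R'].T@f['t'],f['fx'])
E
```

```text
pics
0.011 {'t': 0.0, 'joint_pos': array([-1.15293178,  0.46944647, -0.04862248,  1.5337271 ,  0.0240811 ,
        1.14095664, -0.08227124]), 'joint_velocities': array([-0.00040569, -0.00106804,  0.00029207,  0.00156886,  0.00159094,
       -0.0011764 , -0.0005815 ]), 'effort': array([-4.10586354e-04, -5.10324848e+01, -4.67830617e-02, -2.37723935e+01,
        1.07259068e-02,  7.38945266e-03,  3.96200363e-06]), 'tcp_pos': array([0.29135816, 0.60825003, 0.24124402]), 'tcp_rot': array([-3.13964027e+00,  4.15477765e-05,  2.69490595e+00]), 'wrist_force': array([ 0.07356358,  1.23103917, -0.36713413]), 'torque': array([-0.05106148,  0.03477468, -0.0666449 ]), 'gripper_force': 0.0, 'opening': 1.0015113305813128}
top [ 0.2694389  -0.06952885  1.26004262] 424.5996636957693
side [ 0.1387304  -0.9043981   0.79468638] 414.2404758917394
```

View pics/top0.png

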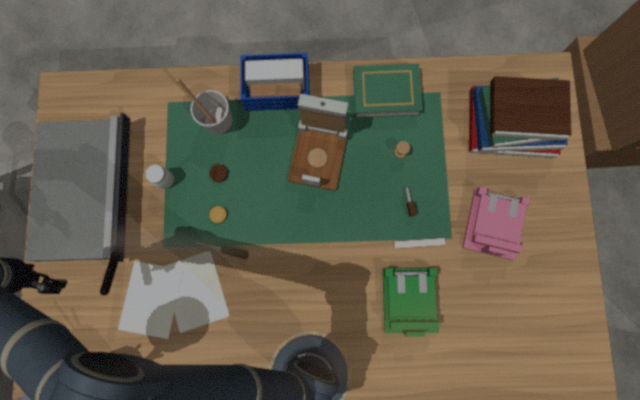

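View pics/side0.png

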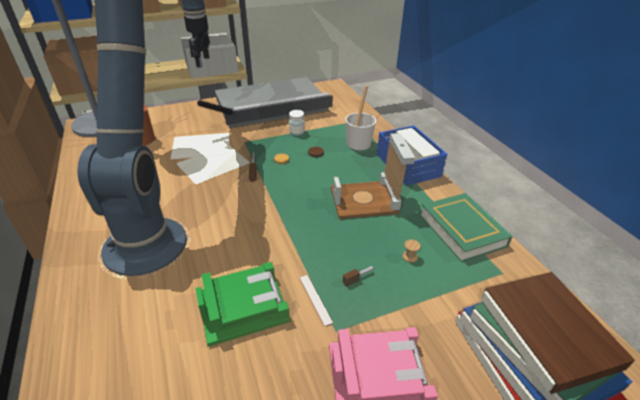

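Top view: dark roundel at (218,173), brass die at (218,214), brown press at (318,158), pin at (410,205) with its shank pointing up the image, and spool at (402,149). Jar is at (160,176), tub at (212,112), folder at (420,243) and awl at about (230,250). The green (411,300) and pink (497,222) presses are look-alikes. Next: one enlarged crop to confirm, plus measurements.

```bash
cat > m.py <<'E'
from h import *
f=dict(np.load('top.npz'));s=dict(np.load('side.npz'))
W=cloud(f);WS=cloud(s)
im=f['image']
c=im[80:260,190:430]; cv2.imwrite('pics/crop1.png',cv2.resize(c,None,fx=3.3,fy=3.3,interpolation=cv2.INTER_CUBIC)[:600,:800,::-1])
def blobs(g,mask,box,name,WW,n=3):
    m=np.zeros(mask.shape,np.uint8);x0,y0,x1,y1=box;m[y0:y1,x0:x1]=mask[y0:y1,x0:x1]
    k,l,st,ce=cv2.connectedComponentsWithStats(m)
    for i in sorted(range(1,k),key=lambda i:-st[i,4])[:n]:
        if st[i,4]<8: continue
        z=np.nanmedian(WW[l==i],0); print(name,st[i],ce[i].round(2),'cloud',z.round(4),'ray12',ray(g,*ce[i],.012).round(4))
for g,WW,nm,br,bd in((f,W,'top',(200,155,240,190),(200,198,240,230)),(s,WS,'side',(300,140,335,162),(268,150,295,168))):
    hsv=cv2.cvtColor(g['image'],cv2.COLOR_RGB2HSV).astype(int); H,S,V=hsv[...,0],hsv[...,1],hsv[...,2]
    notgreen=((H<35)|(H>100))&(S>60)
    blobs(g,notgreen,br,nm+' roundel',WW,2);blobs(g,notgreen,bd,nm+' die',WW,2)
    bp=(395,180,425,222) if nm=='top' else (335,260,380,290)
    blobs(g,(H<35)|(H>100)|(S<60),bp,nm+' pin',WW,2)
    np.set_printoptions(suppress=True)
# press board from cloud
for nm,WW in(('top',W),('side',WS)):
    sel=(WW[...,2]>.008)&(WW[...,2]<.25)&(WW[...,0]>.35)
    print(nm,sel.sum())
g=f
print('table z',[np.nanmedian(W[y-3:y+3,x-3:x+3,2]).round(4) for x,y in((260,200),(370,200))])
for p in((318,158),(311,180),(300,170),(323,103),(325,125),(402,149),(160,176),(212,112),(410,207),(408,192)): print(p,W[p[1],p[0]].round(3),ray(f,*p,.015).round(3))
E
python3 m.py
```

```text
top roundel [209 164  19  18 253] [218.11 172.68] cloud [0.5904 0.2636 0.0117] ray12 [0.5908 0.2633 0.012 ]
top die [209 206  18  17 248] [217.6  214.02] cloud [0.464  0.2629 0.0117] ray12 [0.4638 0.2634 0.012 ]
top pin [405 187  12  29 173] [410.14 202.83] cloud [ 0.4728 -0.3081  0.0254] ray12 [ 0.4791 -0.3111  0.012 ]
side roundel [308 147  15  10 118] [315.49 151.26] cloud [0.5886 0.2576 0.0105] ray12 [0.5886 0.2554 0.012 ]
side die [274 153  15  11 134] [281.1  158.23] cloud [0.4636 0.2592 0.0093] ray12 [0.462  0.2557 0.012 ]
side pin [343 266  31  21 294] [354.56 275.63] cloud [ 0.466  -0.3169  0.0185] ray12 [ 0.4728 -0.31    0.012 ]
top 37299
side 43516
table z [np.float64(0.0008), np.float64(0.0005)]
(318, 158) [ 0.626 -0.041  0.013] [ 0.625 -0.041  0.015]
(311, 180) [ 0.545 -0.021  0.07 ] [ 0.558 -0.018  0.015]
(300, 170) [0.59  0.014 0.015] [0.59  0.014 0.015]
(323, 103) [ 0.73  -0.063  0.18 ] [ 0.801 -0.062  0.015]
(325, 125) [ 0.707 -0.066  0.076] [ 0.729 -0.066  0.015]
(402, 149) [ 0.635 -0.291  0.046] [ 0.645 -0.296  0.015]
(160, 176) [0.57  0.414 0.078] [0.586 0.44  0.015]
(212, 112) [0.789 0.287 0.005] [0.784 0.284 0.015]
(410, 207) [ 0.464 -0.307  0.028] [ 0.466 -0.309  0.015]
(408, 192) [ 0.511 -0.306  0.019] [ 0.511 -0.306  0.015]
```

View pics/crop1.png

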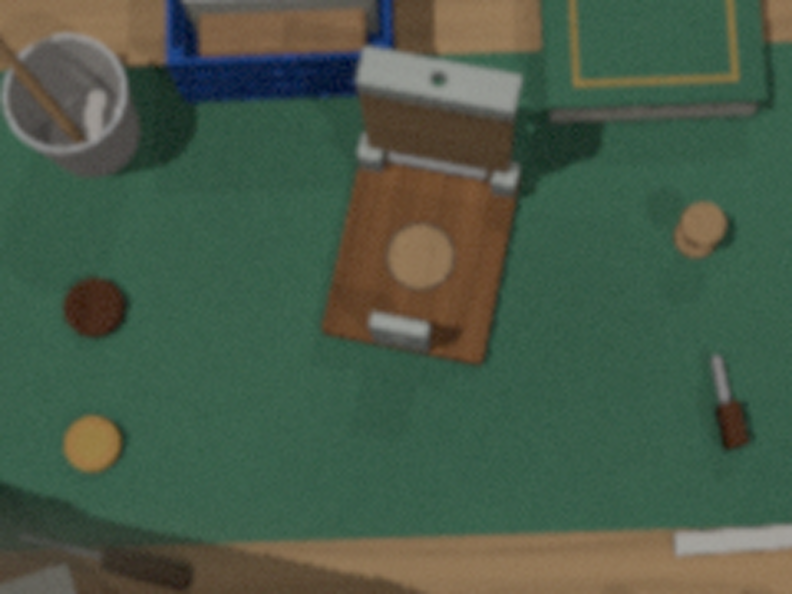

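Crop confirms: roundel (95,307) is the larger dark disc, die (92,443) is the brass one, and the pin (730,405) has a steel shank pointing away from the robot. The natural-wood press has its ring at (420,257), post at (400,327) and lid upright. Next I fit the press pose.

```bash
cat > m2.py <<'E'
from h import *
f=dict(np.load('top.npz'));s=dict(np.load('side.npz'))
W=cloud(f);WS=cloud(s);np.set_printoptions(suppress=True,precision=4)
out={}
for nm,g,WW,ringbox in(('top',f,W,(303,145,332,170)),('side',s,WS,(346,186,382,208))):
    hsv=cv2.cvtColor(g['image'],cv2.COLOR_RGB2HSV).astype(int); H,S,V=hsv[...,0],hsv[...,1],hsv[...,2]
    x0,y0,x1,y1=ringbox
    # ring: brightest wood in the box
    v=V[y0:y1,x0:x1].astype(np.uint8); th,_=cv2.threshold(v,0,255,cv2.THRESH_OTSU)
    m=np.zeros(V.shape,np.uint8); m[y0:y1,x0:x1]=V[y0:y1,x0:x1]>th
    k,l,st,ce=cv2.connectedComponentsWithStats(m); i=1+st[1:,4].argmax()
    cs,_=cv2.findContours((l==i).astype(np.uint8),0,2); (e,ax,an)=cv2.fitEllipse(max(cs,key=len))
    print(nm,'ring',st[i],ce[i],'ell',e,ax,'->',ray(g,*ce[i],.015),'cloudz',np.nanmedian(WW[l==i],0))
    # board: cloud points near the board height
    near=(np.hypot(WW[...,0]-.625,WW[...,1]+.04)<.16)
    b=near&(abs(WW[...,2]-.0145)<.006)&((H<22)|(H>160))&(S>50)
    mm=cv2.morphologyEx(b.astype(np.uint8),cv2.MORPH_OPEN,np.ones((3,3)))
    k,l,st,ce=cv2.connectedComponentsWithStats(mm); i=1+st[1:,4].argmax()
    vv,uu=np.nonzero(l==i); P=np.array([ray(g,a,c,.015)[:2] for a,c in zip(uu,vv)],np.float32)
    r=cv2.minAreaRect(P); print(' board rect',r,'medz',np.nanmedian(WW[l==i][:,2]))
    p=near&(WW[...,2]>.068)&(WW[...,2]<.09)&(WW[...,0]<.57); Q=WW[p]
    if len(Q): print(' post top',len(Q),Q.mean(0),cv2.minAreaRect(Q[:,:2].astype(np.float32)))
    hb=near&(WW[...,2]>.1)&(WW[...,2]<.22); Q=WW[hb]; print(' lid',len(Q),Q.min(0),Q.max(0))
    gray=(S<70)&hb; Q=WW[gray]; print(' bar',len(Q),np.median(Q,0))
# pin axis, top view
hsv=cv2.cvtColor(f['image'],cv2.COLOR_RGB2HSV).astype(int);H,S=hsv[...,0],hsv[...,1]
b=np.zeros(H.shape,bool); b[182:222,395:425]=True
pm=b&(W[...,2]>.008); vv,uu=np.nonzero(pm); d=np.array([ray(f,a,c,.018)[:2] for a,c in zip(uu,vv)],np.float32); print('pin pts',len(d),cv2.minAreaRect(d),cv2.fitLine(d,cv2.DIST_L2,0,.01,.01).ravel())
bl=b&(W[...,2]>.022); print('block',bl.sum(),W[bl].mean(0),'lo',d[d[:,0]>d[:,0].max()-.02].mean(0))
bp=(335,260,380,290);b[:]=False;b[260:290,335:380]=True
bl=b&(WS[...,2]>.024);print('block side',bl.sum(),WS[bl].mean(0))
E
python3 m2.py
```

```text
top ring [308 148  19  19 275] [316.84 157.2 ] ell (316.81842041015625, 157.19970703125) (17.635034561157227, 18.142318725585938) -> [ 0.6279 -0.0379  0.015 ] cloudz [ 0.6281 -0.0382  0.0154]
 board rect ((0.6258025169372559, -0.03865416347980499), (0.14894355833530426, 0.17069950699806213), 76.61642456054688) medz 0.014702140914966442
 post top 90 [ 0.5489 -0.0202  0.0784] ((0.5495209693908691, -0.02011427842080593), (0.04996384680271149, 0.012696849182248116), 76.80352783203125)
 lid 1142 [ 0.6932 -0.1269  0.1001] [0.7535 0.0048 0.1972]
 bar 734 [ 0.7212 -0.0622  0.1895]
side ring [354 192  18  11 169] [362.5325 196.8462] ell (362.4828186035156, 196.7386932373047) (11.194356918334961, 18.07773780822754) -> [ 0.6272 -0.0403  0.015 ] cloudz [ 0.6277 -0.0393  0.0147]
 board rect ((0.6250209808349609, -0.04614819586277008), (0.15499383211135864, 0.17191900312900543), 74.99019622802734) medz 0.013800159410460434
 post top 62 [ 0.5467 -0.0263  0.0771] ((0.5486258864402771, -0.021828990429639816), (0.05504520609974861, 0.012963366694748402), 76.00936889648438)
 lid 862 [ 0.6906 -0.1354  0.1001] [0.7561 0.0038 0.1923]
 bar 486 [ 0.7167 -0.0778  0.1878]
pin pts 156 ((0.483700692653656, -0.30941638350486755), (0.08547447621822357, 0.022789886221289635), 8.672300338745117) [ 0.987   0.1608  0.475  -0.3107]
block 99 [ 0.4651 -0.3116  0.0285] lo [ 0.5156 -0.304 ]
block side 111 [ 0.46   -0.3162  0.0283]
```

Press: centre (0.6277, -0.0388), yaw about -0.23. The post, 81 mm from the ring, agrees, and the board is at 15 mm. Next: pick and place the roundel.

```bash
cat >> h.py <<'E'
YAW=-0.23; C=np.array([.6277,-.0388]); D=lambda y=YAW:[np.pi,0,y]
Rp=np.array([[np.cos(YAW),-np.sin(YAW)],[np.sin(YAW),np.cos(YAW)]])
def pw(x,y,z): return np.array([*(C+Rp@[x,y]),z])   # press -> world
def st(msg=''):
    s=robot.sense(); print(msg,'t%.1f'%s['t'],'tcp',s['tcp_pos'].round(4),'rot',s['tcp_rot'].round(3),'F',s['wrist_force'].round(1),'op %.3f'%s['opening'],'gf %.1f'%s['gripper_force'],'nose',robot.nose_length); return s
def best(pos,y):   # yaw or its half turn, whichever turns the last joint less
    c=[(abs(q[6]),y+k) for k in(0,np.pi,-np.pi) if (q:=robot.inverse_kinematics(pos,D(y+k))) is not None]
    return D(min(c)[1])
E
python3 - <<'E'
from h import *
np.set_printoptions(suppress=True)
p=np.array([.590,.2625])
o=best([*p,.15],YAW); print(o, best(pw(0,0,.15),YAW),best([.4635,.2625,.15],YAW),best([.465,-.312,.1],.155),best(pw(123,0,.2),YAW) if 0 else '')
robot.goto([*p,.15],o)
robot.grip(.85); 
robot.move_straight([*p,.035],vel=.2)
hit=robot.move_straight([*p,.004],vel=.04,contact_N=2.5); st('down %s'%hit)
z=robot.sense()['tcp_pos'][2]
robot.move_straight([*p,z+.003],vel=.05)
robot.grip(0.0,30); st('grip')
robot.move_straight([*p,.12],vel=.2); st('up')
f=grab('top'); g=grab('side')
a=cv2.resize(f['image'][130:220,170:290],(480,360)); b=cv2.resize(g['image'][80:170,260,None] if 0 else g['image'][90:180,255:345],(320,360))
cv2.imwrite('pics/r1.png',np.hstack([a,b])[...,::-1])
E
```

```text
[3.141592653589793, 0, 2.911592653589793] [3.141592653589793, 0, -0.23] [3.141592653589793, 0, 2.911592653589793] [3.141592653589793, 0, 0.155] 
down False t3.8 tcp [0.5902 0.2625 0.0041] rot [3.141 0.    2.912] F [ 0.1 -1.  -0.3] op 0.853 gf 0.0 nose 0.011
grip t4.3 tcp [0.5903 0.2626 0.0077] rot [3.141 0.001 2.912] F [-0.8  0.2  3.4] op 0.640 gf 31.7 nose 0.011
up t5.0 tcp [0.5891 0.2621 0.1188] rot [-3.14  -0.002  2.912] F [-0.4 -0.6 -1.1] op 0.643 gf 31.7 nose 0.011
```

Run:
```python
from h import *
robot.goto(pw(-.01,0,.2),best(pw(0,0,.15),YAW))
robot.move_straight(pw(0,0,.2),vel=.2)
robot.move_straight(pw(0,0,.04),vel=.15); st('above')
h=robot.move_straight(pw(0,0,.0215),vel=.03,contact_N=2); s=st('contact %s'%h)
robot.grip(.9); st('open')
robot.move_straight(pw(0,0,.2),vel=.25)
p=[.4635,.2625]
robot.goto([*p,.15],best([*p,.15],YAW)); st('at die')
f=grab('top'); g=grab('side')
for nm,F,c,w in(('top',f,(317,157),16),('side',g,(362,196),20)):
    x,y=c; sub=F['image'][y-w:y+w,x-w:x+w]; V=cv2.cvtColor(sub,cv2.COLOR_RGB2HSV)[...,2]
    m=(V<np.median(V)*.75).astype(np.uint8); k,l,stt,ce=cv2.connectedComponentsWithStats(m); i=1+stt[1:,4].argmax()
    e=ce[i]+[x-w,y-w]; print(nm,stt[i],e,ray(F,*e,.027),'press',Rp.T@(ray(F,*e,.027)[:2]-C))
a=cv2.resize(f['image'][110:200,260:380],(480,360),interpolation=2); b=cv2.resize(g['image'][150:240,317:407],(320,360),interpolation=2)
cv2.imwrite('pics/r2.png',np.hstack([a,b])[...,::-1])
```

```text
above t8.4 tcp [ 0.6284 -0.0391  0.041 ] rot [-3.141e+00 -2.000e-03 -2.300e-01] F [ 0.8 -0.2 -0.4] op 0.639 gf 31.7 nose 0.011
contact True t9.0 tcp [ 0.6274 -0.0386  0.0227] rot [-3.141e+00  1.000e-03 -2.300e-01] F [-0.8  0.6  5.2] op 0.638 gf 32.1 nose 0.011
open t9.3 tcp [ 0.6268 -0.0383  0.0219] rot [ 3.141e+00  2.000e-03 -2.300e-01] F [-0.  -0.2 -0.3] op 0.901 gf 0.0 nose 0.011
at die t12.0 tcp [0.4638 0.2618 0.1497] rot [-3.141 -0.     2.91 ] F [-0.5 -0.7 -0.2] op 0.900 gf 0.0 nose 0.011
top [  6   7  20  18 291] [316.74226804 156.604811  ] [ 0.62634161 -0.03797068  0.027     ] press [-0.00151169  0.00049779]
side [ 12  13  19  14 203] [362.66995074 195.7635468 ] [ 0.62239103 -0.04901755  0.027     ] press [-0.00283979 -0.01115881]
```

View pics/r2.png

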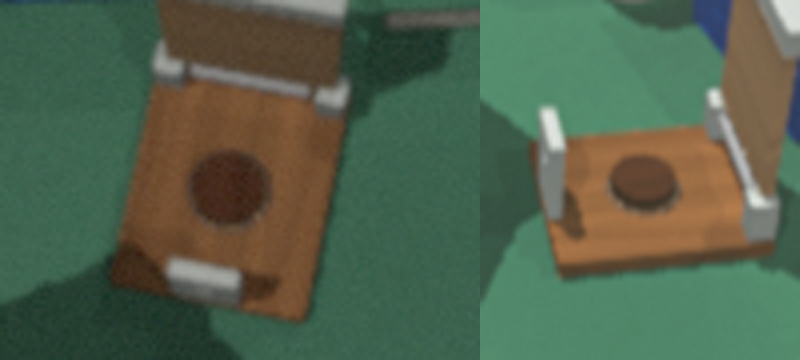

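The roundel lies flat and centred in the ring, at (228,188) in the left panel and (643,182) in the right, with an offset of about 1.5 mm. Now the die.

Run:
```python
from h import *
p=[.4635,.2625]
robot.grip(.8)
robot.move_straight([*p,.012],vel=.15)
robot.grip(0.0,40); s=st('grip'); z0=s['tcp_pos'][2]
robot.move_straight([*p,.12],vel=.2); st('up')
c=(-.001,0)
robot.goto(pw(c[0]-.01,0,.2),best(pw(0,0,.15),YAW))
robot.move_straight(pw(*c,.2),vel=.2)
robot.move_straight(pw(*c,z0+.037),vel=.15); st('above')
h=robot.move_straight(pw(*c,z0+.025),vel=.03,contact_N=2); s=st('contact %s'%h)
robot.grip(.8); st('open')
robot.move_straight(pw(*c,.2),vel=.25)
robot.goto(pw(-.03,0,.3),best(pw(0,0,.15),YAW));robot.grip(0.);
q=pw(.10,0,.3); print([ (y,robot.inverse_kinematics(pw(.135,0,zz),D(YAW)) is not None) for y,zz in((0,.3),(0,.19))])
robot.goto(pw(.15,0,.3),D(YAW)); st('behind')
f=grab('top'); g=grab('side')
a=cv2.resize(f['image'][60:210,240,None] if 0 else f['image'][80:200,250:390],(420,360),interpolation=2); b=cv2.resize(g['image'][60:220,317:477],(360,360),interpolation=2)
cv2.imwrite('pics/r3.png',np.hstack([a,b])[...,::-1])
```

```text
grip t13.8 tcp [0.4642 0.263  0.0133] rot [3.140e+00 1.000e-03 2.912e+00] F [-1.4 -0.5  5. ] op 0.560 gf 40.3 nose 0.011
up t14.5 tcp [0.4625 0.2622 0.1192] rot [-3.141e+00 -1.000e-03  2.912e+00] F [-0.4 -0.5 -1.9] op 0.559 gf 41.6 nose 0.011
above t17.7 tcp [ 0.6275 -0.0389  0.0514] rot [-3.141e+00 -2.000e-03 -2.300e-01] F [ 0.4 -0.  -2.2] op 0.561 gf 41.6 nose 0.011
contact True t18.1 tcp [ 0.6271 -0.0385  0.0404] rot [-3.141e+00 -1.000e-03 -2.300e-01] F [0.  0.4 5.7] op 0.558 gf 42.2 nose 0.011
open t18.4 tcp [ 0.6261 -0.0381  0.0392] rot [ 3.142e+00  1.000e-03 -2.300e-01] F [-0.8 -0.2 -0.1] op 0.799 gf 0.0 nose 0.011
[(0, True), (0, True)]
behind t21.1 tcp [ 0.7731 -0.0734  0.3001] rot [ 3.141e+00  1.000e-03 -2.310e-01] F [-0.2 -0.4  0.1] op -0.003 gf 0.0 nose 0.011
```

View pics/r3.png

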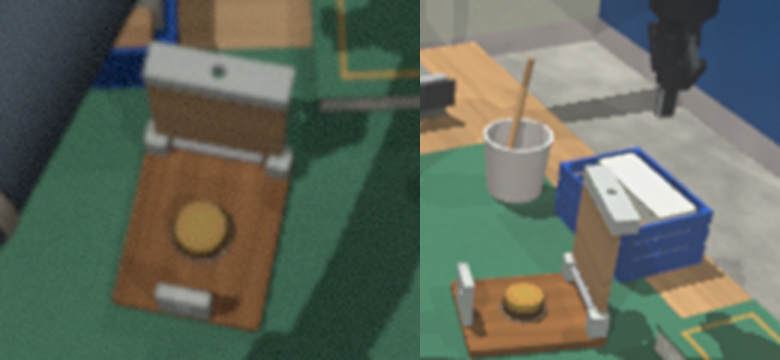

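The die (200,228 left; 523,297 right) sits centred on the roundel, and the hand is clear behind the lid. Next: swing the lid shut.

```bash
cat > lid.py <<'E'
from h import *
def P(th,w=.011,s=.140,o=.032): # tip pose following the bar's outer face
    x=.080-s*np.cos(th)+o*np.sin(th)+w*min(1,2*np.sin(max(th,0))); z=.041+s*np.sin(th)+o*np.cos(th)
    return pw(x,0,z+.011)
robot.goto(P(1.75,w=.03)+[0,0,.05],D(YAW))
robot.move_straight(P(1.75,w=.022),vel=.15); st('start')
for th in np.arange(1.6,.1,-.15):
    robot.move_straight(P(th),vel=.12)
    s=robot.sense(); print('%.2f'%th,s['tcp_pos'].round(3),s['wrist_force'].round(1))
robot.move_straight(P(.06),vel=.1)
h=robot.move_straight(P(-.06),vel=.03,contact_N=14); st('shut %s'%h)
robot.move_straight(robot.sense()['tcp_pos']+[0,0,.06],vel=.2)
robot.goto([.465,-.312,.15],D(.155)); robot.grip(.5); st()
f=grab('top'); W=cloud(f)
for x in(-.06,-.03,0,.03):
    u,v=proj(f,pw(x,-.02,.06)); u,v=int(round(u)),int(round(v)); print(x,'lid z',np.nanmedian(W[v-1:v+2,u-1:u+2,2]))
g=grab('side')
a=cv2.resize(f['image'][80:200,250:390],(420,360),interpolation=2); b=cv2.resize(g['image'][140:260,317:437],(360,360),interpolation=2)
cv2.imwrite('pics/r4.png',np.hstack([a,b])[...,::-1])
E
python3 lid.py
```

```text
start t22.1 tcp [ 0.7826 -0.075   0.1861] rot [ 3.142e+00 -3.000e-03 -2.300e-01] F [0.9 0.6 1.7] op -0.002 gf 0.0 nose 0.011
1.60 [ 0.752 -0.068  0.193] [ 0.1 -0.2 -0.2]
1.45 [ 0.731 -0.063  0.195] [ 0.6  0.2 -1.3]
1.30 [ 0.71  -0.058  0.195] [-0.7 -0.2 -1.4]
1.15 [ 0.689 -0.053  0.193] [-0.9 -0.6 -0.4]
1.00 [ 0.669 -0.048  0.187] [-0.4 -0.9 -0.2]
0.85 [ 0.65  -0.044  0.178] [ 0.5 -0.  -0.5]
0.70 [ 0.632 -0.04   0.167] [ 0.3 -0.5  0.5]
0.55 [ 0.616 -0.036  0.152] [0.9 0.3 0.5]
0.40 [ 0.601 -0.032  0.136] [-0.9  0.6  0. ]
0.25 [ 0.587 -0.029  0.118] [-0.6 -0.2 -0.3]
shut True t26.4 tcp [ 0.5712 -0.0257  0.0841] rot [-3.14e+00 -3.00e-03 -2.30e-01] F [-2.3  0.9  8. ] op -0.000 gf 3.9 nose 0.011
 t28.5 tcp [ 0.4652 -0.3118  0.15  ] rot [ 3.142 -0.     0.155] F [ 0.5 -0.2  0.3] op 0.500 gf 0.0 nose 0.011
-0.06 lid z 0.0727441491329492
-0.03 lid z 0.05174279893884488
0 lid z 0.05225088471512802
0.03 lid z 0.05222995232829818
```

View pics/r4.png

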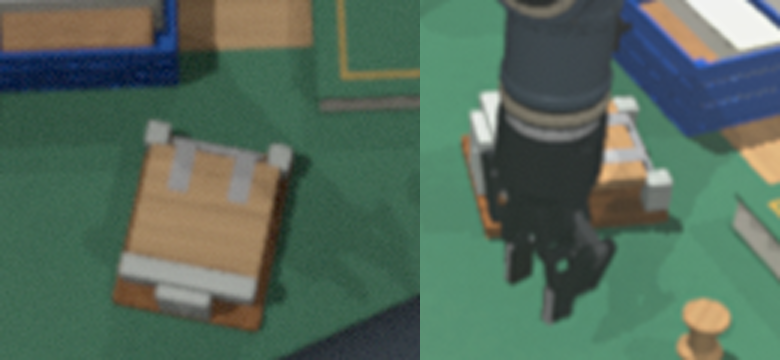

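The lid is shut: bar top at 72.7 mm, plate flat at 52 mm. Now fetch the pin and line it up in front of the post.

Run:
```python
from h import *
np.set_printoptions(suppress=True,precision=4)
print('post centre in press', Rp.T@(np.array([.5495,-.0201])-C))
p=[.465,-.312]
robot.move_straight([*p,.019],vel=.15)
robot.grip(0.,60); s=st('grip'); z0=s['tcp_pos'][2]
robot.move_straight([*p,.13],vel=.2); 
robot.goto(pw(-.185,0,.13),D(YAW))
robot.move_straight(pw(-.185,0,z0+.042),vel=.15); robot.sleep(.3); st('pre'); print('z0',z0)
f=grab('top'); g=grab('side')
a=cv2.resize(f['image'][150:230,270:350],(400,400),interpolation=2); b=cv2.resize(g['image'][160:240,290:370],(400,400),interpolation=2)
cv2.imwrite('pics/r5.png',np.hstack([a,b])[...,::-1])
```

```text
post centre in press [-0.0804  0.0004]
grip t30.0 tcp [ 0.4657 -0.3124  0.02  ] rot [ 3.141 -0.002  0.155] F [0.1 0.6 4.9] op 0.193 gf 59.8 nose 0.011
pre t32.8 tcp [0.448  0.0035 0.0626] rot [-3.141 -0.001 -0.23 ] F [ 0.5  0.3 -1.1] op 0.193 gf 59.0 nose 0.011
z0 0.02003865922418856
```

View pics/r5.png

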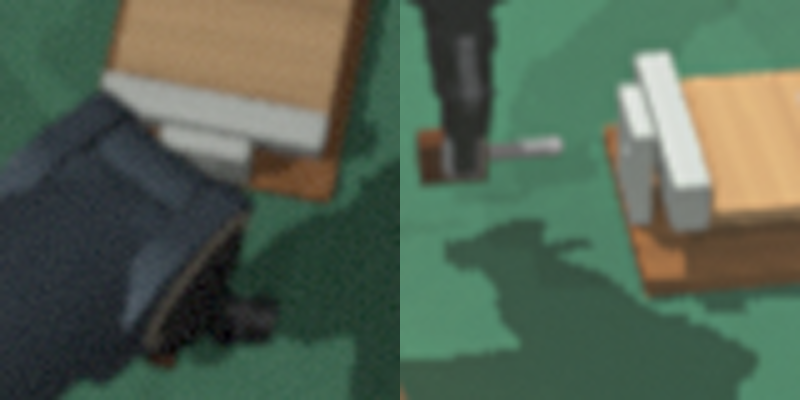

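The side crop shows the pin held level, shank tip at about (562,143), pointing at the post (635,150). In the top view the arm hides it. I'll insert with a contact guard.

Run:
```python
from h import *
np.set_printoptions(suppress=True,precision=4)
g=dict(np.load('side.npz')) if 0 else grab('side')
# shank centreline in side image vs expected axis y=0,z=.057
sub=cv2.cvtColor(g['image'],cv2.COLOR_RGB2HSV).astype(int); gray=(sub[...,1]<70)
for x in(-.150,-.140,-.130):
    e=proj(g,pw(x,0,.057)); u=int(round(e[0])); col=gray[int(e[1])-8:int(e[1])+9,u]; r=np.nonzero(col)[0]+int(e[1])-8
    print(x,'expected',np.array(e),'seen',r.mean() if len(r) else None,len(r))
z=.062
h=robot.move_straight(pw(-.16,0,z),vel=.1,contact_N=6); st('A %s'%h)
if not h:
    h=robot.move_straight(pw(-.100,0,z),vel=.04,contact_N=8); s=st('B %s'%h); print('press x',Rp.T@(s['tcp_pos'][:2]-C))
```

```text
-0.15 expected [313.4744 189.6181] seen 189.5 4
-0.14 expected [316.8569 189.3368] seen 189.0 5
-0.13 expected [320.2323 189.056 ] seen 189.0 5
A False t33.3 tcp [ 0.4719 -0.0025  0.0619] rot [ 3.141  0.    -0.23 ] F [-0.9  0.1 -1. ] op 0.198 gf 59.0 nose 0.011
B True t34.6 tcp [ 0.5232 -0.0144  0.0616] rot [-3.141  0.005 -0.23 ] F [-1.6  0.3  4.7] op 0.199 gf 59.8 nose 0.011
press x [-0.1073 -0.0001]
```

Contact came at press x = -107.3 mm, against -107 expected for home. One firmer nudge, then release, press the lid and look.

Run:
```python
from h import *
h=robot.move_straight(pw(-.100,0,.062),vel=.04,contact_N=14); s=st('nudge %s'%h); print(Rp.T@(s['tcp_pos'][:2]-C))
robot.grip(.5); p=robot.sense()['tcp_pos']
robot.move_straight(p+[0,0,.09],vel=.15); st('up')
robot.grip(0.)
f=grab('top'); g=grab('side')
a=cv2.resize(f['image'][120:220,260:360],(400,400),interpolation=2); b=cv2.resize(g['image'][150:250,300:400],(400,400),interpolation=2)
cv2.imwrite('pics/r6.png',np.hstack([a,b])[...,::-1])
```

```text
nudge True t34.8 tcp [ 0.5226 -0.0143  0.061 ] rot [-3.139  0.017 -0.229] F [-3.6  1.2  4.9] op 0.195 gf 60.0 nose 0.011
[-1.07886734e-01 -4.95462818e-05]
up t35.9 tcp [ 0.5225 -0.0139  0.1502] rot [-3.14   0.017 -0.229] F [ 0.6 -0.2  0.3] op 0.500 gf 0.0 nose 0.011
```

View pics/r6.png

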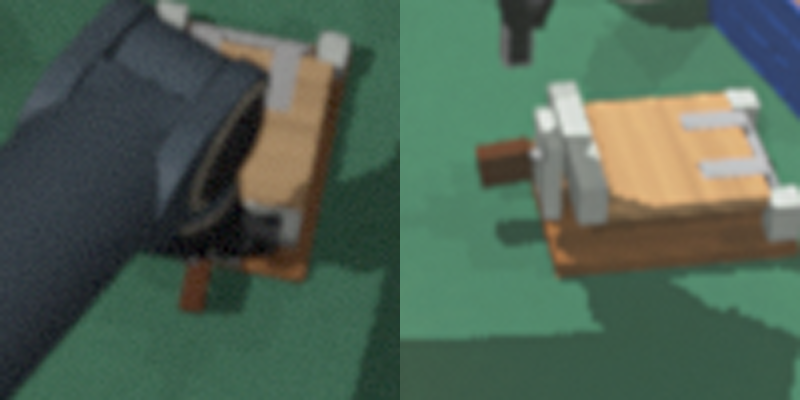

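The side crop shows the block (505,162) with its shank through the post (545,150), possibly leaving a gap of a few mm. I'll nudge it home with closed fingers on the block's back, then press the lid.

Run:
```python
from h import *
robot.move_straight(pw(-.175,0,.15),vel=.2)
robot.move_straight(pw(-.175,0,.063),vel=.2)
h=robot.move_straight(pw(-.130,0,.063),vel=.05,contact_N=12); s=st('push %s'%h); print(Rp.T@(s['tcp_pos'][:2]-C))
robot.move_straight(pw(-.175,0,.063),vel=.15)
robot.move_straight(pw(-.175,0,.15),vel=.2,attitude=D(YAW))
robot.grip(0.)
robot.move_straight(pw(-.057,0,.15),vel=.2)
robot.move_straight(pw(-.057,0,.095),vel=.2); s=st('above bar')
h=robot.move_straight(pw(-.057,0,.065),vel=.02,contact_N=10); robot.sleep(.5); st('press %s'%h)
g=grab('side'); b=cv2.resize(g['image'][150:250,300:400],(600,600),interpolation=2)
cv2.imwrite('pics/r7.png',b[...,::-1])
```

```text
push True t38.2 tcp [ 0.4895 -0.0062  0.0624] rot [-3.139  0.023 -0.228] F [-1.  -0.1 -0.2] op 0.001 gf 0.1 nose 0.011
[-0.14193867  0.00020552]
above bar t40.6 tcp [ 0.5715 -0.0256  0.0951] rot [ 3.141e+00  1.000e-03 -2.300e-01] F [ 0.4 -0.3  0.9] op -0.000 gf 0.0 nose 0.011
press True t41.8 tcp [ 0.5723 -0.0258  0.0841] rot [-3.141  0.    -0.23 ] F [-1.3  0.2  6.1] op 0.001 gf 3.0 nose 0.011
```

View pics/r7.png

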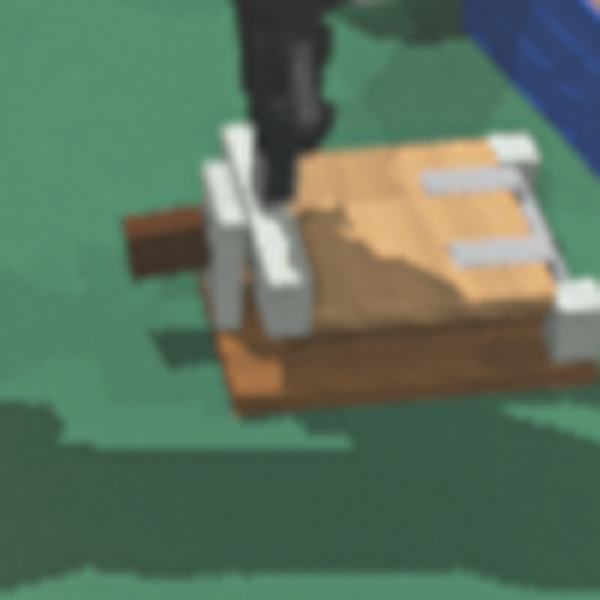

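The block (165,240) now meets the post (225,240) and the fingers (275,190) press on the bar, at about 6 N. I'll raise that to about 10 N and hand in.

Run:
```python
from h import *
z=robot.sense()['tcp_pos'][2]
def fz(): return np.mean([(robot.sleep(.05),robot.sense()['wrist_force'][2])[1] for _ in range(8)])
t=z
for i in range(12):
    F=fz(); print(round(t,4),round(F,1))
    if F>9: break
    t-=.0005; robot.move_straight(pw(-.057,0,t),vel=.01)
robot.sleep(.6); F=fz(); st('final %.1f'%F)
if 7<F<16: print(robot.close_job())
```

```text
0.0841 6.2
0.0836 6.4
0.0831 9.7
final 10.2 t44.6 tcp [ 0.5723 -0.0258  0.0841] rot [-3.14e+00  1.00e-03 -2.30e-01] F [-2.4  1.2 10.8] op 0.001 gf 5.0 nose 0.011
the job is handed in; nothing more can be done
None
```

I handed the job in at about 45 s: the roundel and die are stacked on the lower board, the lid is shut, the pin is home and released, and the hand is still pressing the lid with about 10 N (no verdict came back).

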